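# Lock the shaft of the gluing fixture

## Task

Lock the shaft of the grey fixture: push the upright peg sideways to turn the slotted brass disc until its slot lines up with the steel bar (either way round), then push the bar's red head so that the bar slides through the slot and into the blue keeper, until the head is up against the blue guide. Nothing needs gripping, only pushing with the fingertips: do not lift the bar or take it out of its guide, leave the things lying around where they are, and finish clear of everything.

Things in the scene. Friction and masses are not known exactly. Their poses are not given: they have to be found in the camera images.
- fixture: Grey fixture fixed to the table. Origin: disc axis at table height; x = the way the bar is pushed, y left of that, z up. Mm along x: bed -225..80 (64 wide, 8 thick); blue guide -98..-48 (two 15 mm cheeks 10 mm either side of the centre line, top z 34, open above); brass disc -40..40; blue keeper 47..75 (47 wide, top z 40, roofed opening 23 wide).
- lock_disc (a joint): Disc angle (rad), anticlockwise from above. Slot in line with the bar at 0 and at pi; peg at angle (value - pi/2) from the fixture's x axis, so at pi/2 it points to the keeper. Starts 0.7 to 2.44; stops at -0.5, 3.64. Disc 80 mm across, top z 30 mm, slot 21 mm wide, open above. Light friction (1.5 N at the peg), stays where left. The round nose and flared slot forgive 0.1 rad.
- peg_top (a point): Centre of the top of the upright peg (black, orange cap) on the disc: 11 mm thick, cap 13 mm, foot collar 15 mm (4 mm high), 31 mm from the disc axis, z = 30 to 72 mm. Push it sideways along its circle round the disc axis.
- bar_push (a point): Centre of the rear face of the bar's red head, the face to push, at z = 35 mm. Head 44 mm wide, 18 mm thick along the bar, z = 12 to 58 mm. Starts with its front 107 to 119 mm short of the guide; home, its front touches the guide (a firm stop) and this point is at x = -116 mm in the fixture's frame.
- bar_nose (a point): Tip of the round nose of the loose steel bar (16x16 mm, 164 mm long before its head, 0.28 to 0.46 kg, lying in the guide, z = 12 to 28 mm; this point at z = 20 mm). Starts 41 to 53 mm before the disc axis (1 to 13 mm short of the disc); home at x = +66 mm in the fixture's frame, 19 mm inside the keeper. Sliding takes up to 4 N.
- cyano_bottle: Bystander: small white instant-glue bottle with a blue cap, 27 mm across, 69 mm tall, standing. Origin at the centre of its underside.
- side_cutters: Bystander: red-handled side cutters, 52x130x12 mm, lying flat. Origin at the centre of its underside.
- letter_a: Bystander: white letter A, 53x52x9 mm, lying flat. Origin at the centre of its underside.
- led_module_c: Bystander: small white LED strip module with wires, 16x103x12 mm. Origin at the centre of its underside.
- spring_clamp: Bystander: blue spring clamp, 53x101x17 mm, lying flat. Origin at the centre of its underside.
- sanding_block: Bystander: brown sanding block, 60x100x28 mm. Origin at the centre of its underside.
- tape_roll_0: Bystander: roll of beige masking tape, 96 mm across, 24 mm high. Origin at the centre of its underside.
- lock_bar: The loose steel bar with its red head. Origin at the front face of the head, on the underside (z = 12 mm); x along the bar to the nose, z up.

How it is judged (in metres and radians):
On the way:
1. the disc's slot lines up with the bar (within 0.15 rad), the bar not yet half-way through ((value of joint lock_disc between -0.15 and 0.15 rad or value of joint lock_disc between 2.99159 and 3.29159 rad) and x of bar_nose in the frame of fixture below 0 m), for 0.1 s.
At the end, for the whole second after the job is handed in: The bar has gone through the disc's slot and its nose is in the keeper, within 6 mm of fully home (head against the guide), lying level and at rest, the disc in line ((value of joint lock_disc between -0.15 and 0.15 rad or value of joint lock_disc between 2.99159 and 3.29159 rad) and x of bar_nose in the frame of fixture above 0.06 m and y of bar_nose in the frame of fixture between -0.006 and 0.006 m and z of bar_nose in the frame of fixture between 0.012 and 0.03 m and linear speed of lock_bar below 0.01 m/s and angle between bar_push's own z axis and vertical below 0.1 rad); the robot touches nothing.
It fails at once if the bar is lifted (its push face or nose more than 14 mm up) or tipped (height (world z) of bar_push above 0.049 m or height (world z) of bar_nose above 0.034 m or angle between bar_push's own z axis and vertical above 0.2 rad).
It fails at once if a bystander is moved by more than 15 mm (distance of any of cyano_bottle, side_cutters, letter_a, led_module_c, spring_clamp, sanding_block, tape_roll_0 from where it was at the start of the episode above 0.015 m).
It fails at once if the glue bottle is tipped (angle between cyano_bottle's own z axis and vertical above 0.3 rad).
It also fails if it takes over 53 s, if anything falls off the work surface, if the arm or the gripper's body presses on something with over 40 N, if the wrist force passes 120 N, or if a joint passes its speed limit or range.

## Robot

A 6-joint arm with a two-finger parallel gripper is mounted at the origin on a cart in front of the work surface, level with it; the furniture and walls round the work are solid. World frame = base frame: x ahead of the robot, y to its left, z up, the work surface at z = 0. Lengths are in mm, angles in rad, forces in N, time in s.
With the tool pointing down it reaches from about 325 to 900 mm from the base axis. Payload 6.1 kg.
Tool frame: the origin (TCP) lies on the centre line of the jaws, within the pads' length; the fingertips stand tcp_to_tips ahead of it and the grasp point (between the pads) lies 3 mm ahead of it (tcp_to_tips is the distance from the TCP to the fingertips, in mm); y points along the fingers, x is the direction in which the jaws open and shut, and the axes are right-handed (so a half turn about y gives the same grasp; the last joint's range is limited). The gripper opens to 87 mm and grips with 3 to 60 N. Pads are 19 mm wide; open, the fingers measure 117 mm over their backs; the gripper's body (75 mm by 190 mm) begins 51 mm behind the grasp point.
Start: joints at [-1.398, 0.22, 1.526, -0, 1.395, -0.126], TCP at [183.976, -597.301, 210.038] pointing down, gripper open.
Joint ranges: [-2.98, 2.98], [-0.91, 2.08], [0.09, 2.57], [-1.24, 4.39], [0.2, 2.65], [-2.68, 2.68]. Speed limits (rad/s): [2.57, 2.57, 3.01, 3.14, 3.14, 3.14].

## Interface

Orientations are given as a rotation vector (axis times angle).
In Python, from station import get_state, capture, calibration, job_done, tcp_to_tips gives the robot as it stands.
- The arm moves only by the tool drive_tool, never from a script. Its argument "rows" is a list of rows, each an object of numbers: "tx", "ty", "tz": the shift along the tool's x, y, z in m; "rx", "ry", "rz": the turn, a rotation vector about the tool's x, y, z in degrees; "gripper": the closure, from 0 (fully open) to 1 (shut). A call has 1 to 8 rows; each row shifts and turns the pose as measured when the row begins, along the tool's axes as they then stand; what a row does not reach is not made up. A row lasts 1/8 s, in which the tool goes at most 62.5 mm and 10.7 degrees, less where a joint would pass 70% of its speed; a pose out of reach is approached as far as the arm can. A call is refused whole if a number of a shift passes 0.0625 or a number of a turn 10.7, either way. A call with a gripper value outside its range is refused whole. The fingers move at their own pace and stop on an object; "squeeze" is the grip in N (left out, the last holds). Time passes only in rows, so rows that do not move let the fingers close. It gives the time, the measured TCP pose, the force and the opening at its end, in the units of the state.
- get_state(): the state, without advancing time (a new reading comes with each control period).
- capture(name): name is "side" or "top"; returns (picture, depth): 480x640x3 uint8, red, green, blue; 480x640 float32, mm along the optical axis (not along the pixel's ray), 0 where there is no reading.
- calibration(name): a dict with "K" (3x3 intrinsics, pixels), "k1" (the pictures are not rectified: a ray, as slopes to the right and down, at radius r is drawn at 1 + k1 r^2 times it, then the intrinsics apply), "cam_to_world" (4x4, takes a point from camera to world coordinates). Camera axes: x right, y up, looking along -z (the intrinsics and any distortion apply to the point x, -y, -z); pixel columns grow to the right and rows downward; lengths in mm; the calibration is good to about 2 mm. A picture is of the moment at which its call begins. calibration takes no time and is no camera call.
- job_done(): hands the job in, once; it reports no verdict.
The state is a dict: "time_s": time; "joint_pos": joint angles; "joint_velocities": joint speeds; "tau": joint torques, N m; "ee_pos": TCP position; "tcp_rot": TCP orientation; "ft_force": force on the tool from outside, world axes, zero at the start; "torque": the same for the moment, N m; "opening": opening from 0.0 (shut) to 1.0 (fully open).
Only numpy, scipy, OpenCV 4.12 (cv2) and the standard library are available. Lean on these libraries where they do the work, as an engineer would, in place of code of your own. Each camera call takes 0.05 s, during which the arm holds its last target. There are 200 camera calls.

## Working session

There is one attempt and no reset: what is moved stays moved. The work goes in short steps, Python scripts to look and compute and a tool call to move; the robot and the scene stay as the last step left them, time stands still between calls to the robot, and variables do not carry over. Pictures are saved under pics/ and viewed, about 8 in all and at most 12, crops included, and the job is handed in when it is done.

Besides the shell and the picture viewer there is one more tool, called as name(argument=value, ...), one argument or row to a line, values as JSON. drive_tool: Moves the arm, as the interface text tells. Its arguments: {"type":"object","properties":{"rows":{"type":"array","items":{"type":"object","properties":{"tx":{"type":"number"},"ty":{"type":"number"},"tz":{"type":"number"},"rx":{"type":"number"},"ry":{"type":"number"},"rz":{"type":"number"},"gripper":{"type":"number"}}}},"squeeze":{"type":"number"}},"required":["rows"]}

```bash
mkdir -p pics; cat > h.py <<'E'
import numpy as np,cv2
from station import *
def cloud(name):
    im,d=capture(name);c=calibration(name);K=np.array(c["K"]);k1=c["k1"]
    v,u=np.mgrid[0:480,0:640]
    pts=np.stack([u.ravel(),v.ravel()],1).astype(float)[:,None]
    s=cv2.undistortPoints(pts,K,np.array([k1,0,0,0.]))[:,0]
    z=d.ravel();P=np.stack([s[:,0]*z,-s[:,1]*z,-z,np.ones_like(z)])
    W=(np.array(c["cam_to_world"])@P)[:3].T.reshape(480,640,3)
    W[d==0]=np.nan
    return im,d,W
E
python3 - <<'E'
from h import *
print(get_state(),tcp_to_tips)
for n in("top","side"):
    im,d,W=cloud(n);cv2.imwrite(f"pics/{n}0.png",im[:,:,::-1]);np.savez(f"{n}0.npz",im=im,W=W)
    print(n,np.array(calibration(n)["cam_to_world"]).round(2).tolist())
E
```

```text
{'time_s': 0.0, 'joint_pos': array([-1.39810437e+00,  2.21211077e-01,  1.52762098e+00,  6.67957750e-06,
        1.39470335e+00, -1.26082216e-01]), 'joint_velocities': array([-0.00051391,  0.00068104, -0.0003734 , -0.00047504,  0.00110269,
       -0.00087772]), 'tau': array([ 1.95307490e-03, -4.94605565e+01, -3.87371922e+01,  6.99589122e-02,
        5.71030425e-02, -1.46391085e-04]), 'ee_pos': array([ 183.86472625, -596.663144  ,  208.94138714]), 'tcp_rot': array([-1.33446915,  0.98731038, -0.98498472]), 'ft_force': array([-0.81020924, -0.30553278,  0.20270056]), 'torque': array([ 0.04914169, -0.06280442, -0.00376588]), 'opening': 0.995756201961341} 22.0
top [[0.02, 1.0, -0.05, 439.75], [-1.0, 0.02, 0.0, -4.11], [0.0, 0.05, 1.0, 1141.45], [0.0, 0.0, 0.0, 1.0]]
side [[0.99, 0.07, -0.11, 390.39], [-0.13, 0.58, -0.8, -900.07], [0.0, 0.81, 0.59, 743.3], [0.0, 0.0, 0.0, 1.0]]
```

View pics/top0.png

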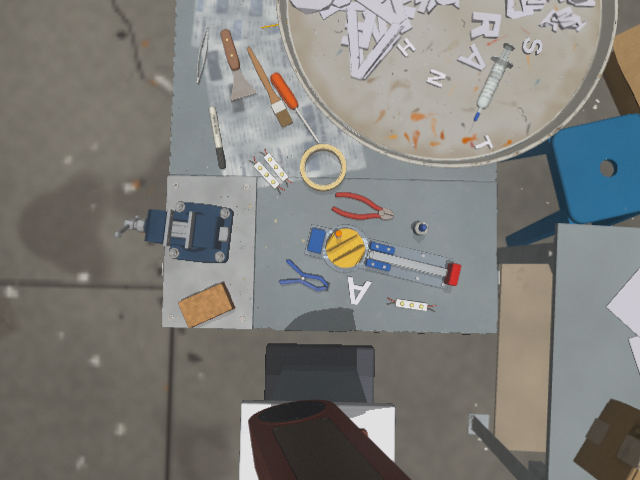

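View pics/side0.png

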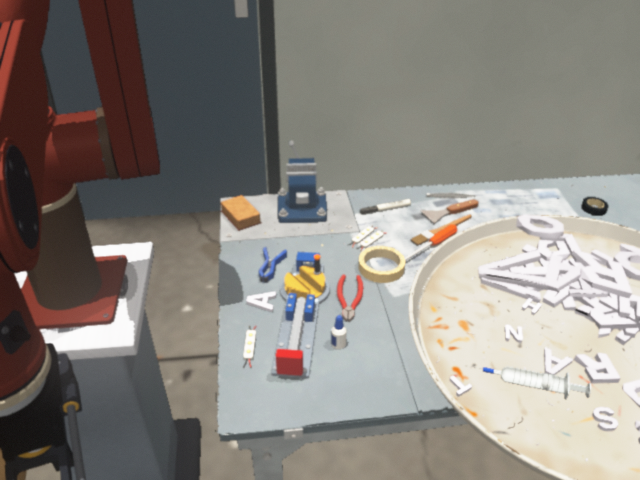

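The top view shows the red head at about (454,273), the disc at (345,248), the keeper at (317,240) and the orange cap at about (338,234). The bottle is at (420,228), just beside the bar. Next I'll measure the colours.

```bash
python3 - <<'E'
from h import *
z=np.load("top0.npz");im=z["im"];W=z["W"];s=np.load("side0.npz")
def hsv(i):return cv2.cvtColor(i,cv2.COLOR_RGB2HSV)
def comp(im,W,lo,hi,box,zr,n):
    m=cv2.inRange(hsv(im),lo,hi)>0
    b=np.zeros_like(m);b[box[1]:box[3],box[0]:box[2]]=1
    m&=b.astype(bool)&(W[...,2]>zr[0])&(W[...,2]<zr[1]);p=W[m];print(n,len(p),np.median(p,0).round(1),p.mean(0).round(1),p.min(0).round(1),p.max(0).round(1));return p
T=(im,W);S=(s["im"],s["W"])
B=(300,215,470,300)
h=comp(*T,(0,150,90),(6,255,255),(440,255,470,292),(48,70),"headT")
print(cv2.minAreaRect(h[:,:2].astype(np.float32)))
d=comp(*T,(18,120,90),(30,255,255),B,(22,38),"discT");print(cv2.minEnclosingCircle(d[:,:2].astype(np.float32)))
b=comp(*T,(100,120,40),(120,255,255),B,(28,48),"blueT")
k=b[b[:,1]>b[:,1].mean()+30];
comp(*T,(8,150,120),(17,255,255),B,(60,85),"capT")
comp(*S,(0,150,90),(6,255,255),(270,340,310,380),(48,70),"headS")
d=comp(*S,(18,120,90),(30,255,255),(270,250,340,310),(24,38),"discS");print(cv2.minEnclosingCircle(d[:,:2].astype(np.float32)))
comp(*S,(6,150,100),(17,255,255),(300,240,335,280),(55,85),"capS")
c=im[205:305,295:475,::-1];a=cv2.resize(c,None,fx=4.4,fy=4.4,interpolation=2)
c=s["im"][235:385,230:370,::-1];e=cv2.resize(c,None,fx=3,fy=3,interpolation=2)
cv2.imwrite("pics/a.png",a);cv2.imwrite("pics/e.png",e)
E
```

```text
headT 175 [ 423.7 -264.3   56.6] [ 423.2 -264.6   56.7] [ 401.9 -275.9   51.2] [ 443.7 -253.2   61.3]
((423.2070007324219, -264.6143493652344), (17.10236167907715, 41.325767517089844), 78.0304183959961)
discT 720 [469.9 -50.3  28.9] [470.6 -49.4  28.9] [434.5 -87.   22.1] [512.4  -9.2  34.7]
((472.5754089355469, -47.97333908081055), 39.80376434326172)
blueT 581 [473.4  -2.7  36.3] [470.9 -52.3  36.1] [ 428.5 -147.3   28.3] [509.9  27.1  45.6]
capT 32 [499.1 -32.1  71.5] [498.8 -32.6  71.3] [493.3 -38.   66.8] [505.1 -28.   76.3]
headS 275 [ 424.5 -271.1   56.8] [ 424.7 -270.1   55.8] [ 404.2 -281.7   48. ] [ 445.3 -255.3   61.7]
discS 605 [471.2 -56.   30.1] [471.7 -54.4  29.9] [434.7 -91.7  24. ] [512.2  -7.7  36.8]
((474.44427490234375, -49.247779846191406), 42.467830657958984)
capS 19 [500.2 -36.1  72.1] [500.2 -36.   71.6] [496.3 -40.9  66.1] [504.4 -31.3  74.8]
```

View pics/a.png

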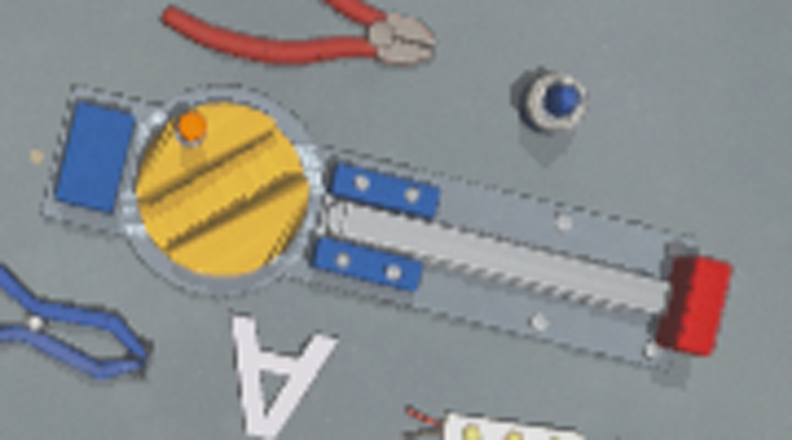

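View pics/e.png

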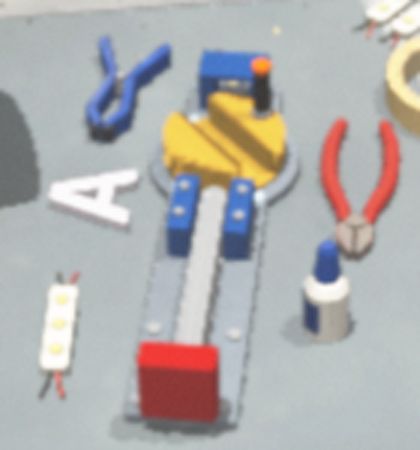

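```bash
cat > g.py <<'E'
from h import *
from scipy.spatial.transform import Rotation as Ro
C=np.array([472.6,-48.2]);a=np.radians(77.2);u=np.array([np.cos(a),np.sin(a)]);v=np.array([-u[1],u[0]])
def loc(p):d=np.asarray(p)[:2]-C;return np.array([d@u,d@v])
def plan(du,dv,ztip,show=True):
    s=get_state();R=Ro.from_rotvec(s["tcp_rot"]).as_matrix();p=s["ee_pos"]
    t=np.r_[C+du*u+dv*v,ztip+22]
    print("t",s["time_s"],"loc",loc(p).round(1),"tip z",round(p[2]-22,1),"F",s["ft_force"].round(1));print("tool xyz shift mm",(R.T@(t-p)).round(1))
    U=R.T@np.r_[u,0];V=R.T@np.r_[v,0];print("u,v in tool",U.round(3),V.round(3))
    # align tool z with +-u, y down
    best=min((Ro.from_matrix(R.T@np.stack([np.cross([0,0,-1],sg*np.r_[u,0]),[0,0,-1],sg*np.r_[u,0]],1)) for sg in(1,-1)),key=lambda r:r.magnitude())
    print("turn deg",np.degrees(best.as_rotvec()).round(1))
E
python3 - <<'E'
from g import *
z=np.load("top0.npz");W=z["W"];im=z["im"]
plan(47,-27,50);print("cap",loc([498.8,-32.6]),"head",loc([423.2,-264.6]))
m=cv2.inRange(cv2.cvtColor(im,cv2.COLOR_RGB2HSV),(100,120,40),(120,255,255))>0
b=np.zeros_like(m);b[222:275,300:400]=1;m&=b&(W[...,2]>28)&(W[...,2]<48);P=W[m]
d=(P[:,:2]-C);L=np.stack([d@u,d@v],1)
for s in(L[:,0]>40,(L[:,0]<-40)&(L[:,1]>0),(L[:,0]<-40)&(L[:,1]<0)):print(L[s].mean(0).round(1),L[s].min(0).round(1),L[s].max(0).round(1))
E
```

```text
t 0.1 loc [-598.9  160. ] tip z 187.0 F [ 0.1  1.1 -0.2]
tool xyz shift mm [-466.3  138.   484.2]
u,v in tool [-0.867  0.002  0.499] [-0.499  0.001 -0.867]
turn deg [ -0.1 -60.1  -0.1]
cap [ 21.01690056 -22.09275652] head [-221.96681605    0.22928322]
[60.7  1.1] [ 47.2 -22. ] [73.8 23.7]
[-72.8  17.6] [-97.2  10.7] [-48.8  24.5]
[-73.1 -16.7] [-96.9 -23.8] [-48.6  -9.9]
```

drive_tool(
  rows=[
    {"ry":-10,"gripper":1},
    {"ry":-10,"gripper":1},
    {"ry":-10,"gripper":1},
    {"ry":-10,"gripper":1},
    {"ry":-10,"gripper":1},
    {"ry":-10,"gripper":1},
    {"gripper":1},
  ],
  squeeze=10,
)

```text
invalid input
```

```bash
python3 -c "
from g import *
plan(47,-27,90);print(get_state()['joint_pos'].round(2),get_state()['opening'])"
```

```text
t 0.1 loc [-598.9  160. ] tip z 187.0 F [ 0.1  1.1 -0.2]
tool xyz shift mm [-466.3   98.   484.2]
u,v in tool [-0.867  0.002  0.499] [-0.499  0.001 -0.867]
turn deg [ -0.1 -60.1  -0.1]
[-1.4   0.22  1.53  0.    1.39 -0.13] 0.996404017836816
```

drive_tool(
  rows=[
    {"tx":0,"ty":0,"tz":0,"rx":0,"ry":-10,"rz":0,"gripper":1},
    {"tx":0,"ty":0,"tz":0,"rx":0,"ry":-10,"rz":0,"gripper":1},
    {"tx":0,"ty":0,"tz":0,"rx":0,"ry":-10,"rz":0,"gripper":1},
    {"tx":0,"ty":0,"tz":0,"rx":0,"ry":-10,"rz":0,"gripper":1},
    {"tx":0,"ty":0,"tz":0,"rx":0,"ry":-10,"rz":0,"gripper":1},
    {"tx":0,"ty":0,"tz":0,"rx":0,"ry":-10,"rz":0,"gripper":1},
    {"tx":0,"ty":0,"tz":0,"rx":0,"ry":0,"rz":0,"gripper":1},
  ],
  squeeze=10,
)

```text
time_s: 0.98
ee_pos: [183.4, -594.0, 204.3]
tcp_rot: [-1.556, 0.153, -0.149]
ft_force: [-0.4, -0.0, 0.5]
opening: 0.289
```

```bash
python3 -c "
from g import *
plan(47,-27,90);print(get_state()['joint_pos'].round(2),get_state()['opening'])"
```

```text
t 0.975 loc [-596.3  161.1] tip z 182.3 F [-0.4 -0.   0.5]
tool xyz shift mm [208.1  97.5 636.3]
u,v in tool [0.031 0.009 0.999] [-1.     0.004  0.031]
turn deg [-0.5  1.8 -0.2]
[-1.4   0.22  1.53 -0.    1.39 -1.21] 0.288857641971287
```

drive_tool(
  rows=[
    {"tx":0.022,"ty":0,"tz":0.06,"rx":0,"ry":0,"rz":0,"gripper":1},
    {"tx":0.022,"ty":0,"tz":0.06,"rx":0,"ry":0,"rz":0,"gripper":1},
    {"tx":0.022,"ty":0,"tz":0.06,"rx":0,"ry":0,"rz":0,"gripper":1},
    {"tx":0.022,"ty":0,"tz":0.06,"rx":0,"ry":0,"rz":0,"gripper":1},
    {"tx":0.022,"ty":0,"tz":0.06,"rx":0,"ry":0,"rz":0,"gripper":1},
    {"tx":0.022,"ty":0,"tz":0.06,"rx":0,"ry":0,"rz":0,"gripper":1},
    {"tx":0.022,"ty":0,"tz":0.06,"rx":0,"ry":0,"rz":0,"gripper":1},
    {"tx":0.022,"ty":0,"tz":0.06,"rx":0,"ry":0,"rz":0,"gripper":1},
  ],
)

```text
time_s: 1.98
ee_pos: [449.3, -169.2, 206.5]
tcp_rot: [-1.552, 0.187, -0.185]
ft_force: [0.5, -1.0, 0.6]
opening: 0.008
```

```bash
python3 -c "
from g import *
plan(47,-27,90);print(get_state()['joint_pos'].round(2),get_state()['opening'])"
```

```text
t 1.975 loc [-123.1   -4. ] tip z 184.5 F [ 0.5 -1.   0.6]
tool xyz shift mm [ 20.9  96.3 169.4]
u,v in tool [-0.014  0.011  1.   ] [-1.     0.002 -0.014]
turn deg [-0.6 -0.8 -0.1]
[-0.53 -0.13  1.89  0.01  1.38 -0.3 ] 0.008266025067608242
```

drive_tool(
  rows=[
    {"tx":0.007,"ty":0,"tz":0.055,"rx":0,"ry":0,"rz":0,"gripper":1},
    {"tx":0.007,"ty":0,"tz":0.055,"rx":0,"ry":0,"rz":0,"gripper":1},
    {"tx":0.007,"ty":0,"tz":0.05,"rx":0,"ry":0,"rz":0,"gripper":1},
    {"tx":0,"ty":0,"tz":0,"rx":0,"ry":0,"rz":0,"gripper":1},
    {"tx":0,"ty":0.03,"tz":0,"rx":0,"ry":0,"rz":0,"gripper":1},
    {"tx":0,"ty":0.03,"tz":0,"rx":0,"ry":0,"rz":0,"gripper":1},
    {"tx":0,"ty":0,"tz":0,"rx":0,"ry":0,"rz":0,"gripper":1},
  ],
)

```text
time_s: 2.85
ee_pos: [509.8, -10.6, 147.1]
tcp_rot: [-1.552, 0.201, -0.201]
ft_force: [0.4, -0.7, 0.6]
opening: 0.002
```

```bash
python3 -c "
from g import *
plan(47,-27,50)"
```

```text
t 2.85 loc [ 44.9 -27.9] tip z 125.1 F [ 0.4 -0.7  0.6]
tool xyz shift mm [-0.9 75.2  1.3]
u,v in tool [-0.033  0.01   0.999] [-0.999  0.001 -0.033]
turn deg [-0.6 -1.9 -0.1]
```

Now I'll descend to tip z of about 50, above the keeper, and correct the 2° yaw on the way.

drive_tool(
  rows=[
    {"tx":0,"ty":0.03,"tz":0.003,"rx":0,"ry":-2,"rz":0,"gripper":1},
    {"tx":0,"ty":0.03,"tz":0,"rx":0,"ry":0,"rz":0,"gripper":1},
    {"tx":0,"ty":0.006,"tz":0,"rx":0,"ry":0,"rz":0,"gripper":1},
    {"tx":0,"ty":0,"tz":0,"rx":0,"ry":0,"rz":0,"gripper":1},
  ],
)

```text
time_s: 3.35
ee_pos: [514.0, -10.8, 85.7]
tcp_rot: [-1.555, 0.174, -0.185]
ft_force: [-0.8, 0.9, -0.3]
opening: 0.005
```

```bash
python3 - <<'E'
from g import *
plan(20,-27,50)
im,_=capture("side");i2,_=capture("top")
a=cv2.resize(im[215:335,230:390,::-1],(640,480),interpolation=2);cv2.imwrite("pics/s1.png",a)
E
```

```text
t 3.35 loc [ 45.6 -32.1] tip z 63.7 F [-0.8  0.9 -0.3]
tool xyz shift mm [ -5.1  13.4 -25.8]
u,v in tool [-0.006  0.009  1.   ] [-1.    -0.006 -0.006]
turn deg [-0.5 -0.3  0.4]
```

View pics/s1.png

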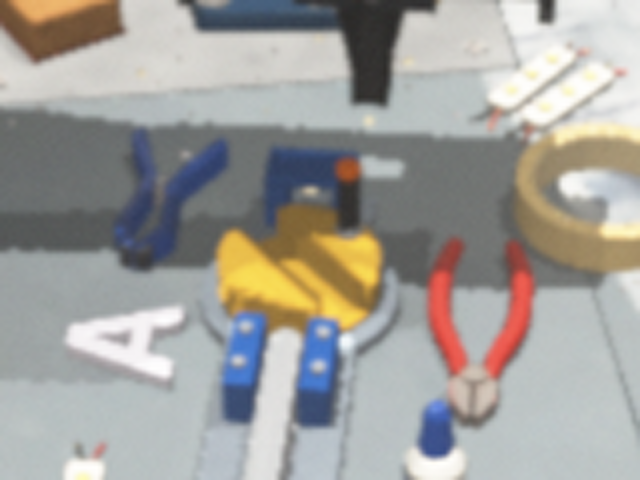

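```bash
python3 - <<'E'
from g import *
im,d,W=cloud("side");s=get_state();p=s["ee_pos"];print(p.round(1))
dist=np.linalg.norm(W[...,:2]-p[:2],axis=-1)
m=(dist<40)&(W[...,2]>45)&(W[...,2]<130)
vv,uu=np.nonzero(m);P=W[m]
for lo in range(45,130,6):
    q=P[(P[:,2]>=lo)&(P[:,2]<lo+6)]
    if len(q):
        L=np.array([loc(x) for x in q]);print(lo,len(q),L.min(0).round(0),L.max(0).round(0),L.mean(0).round(0))
c=calibration("side");T=np.linalg.inv(c["cam_to_world"]);q=T@np.r_[p[:2],p[2]-22,1];x=np.array([q[0],-q[1]])/-q[2];x*=1+c["k1"]*(x@x);uv=c["K"]@np.r_[x,1];print("tip px",uv, "crop",(uv[:2]-[230,215])*4)
E
```

```text
[514.5 -10.6  86.1]
45 10 [ 16. -28.] [ 22. -18.] [ 18. -22.]
51 16 [ 14. -28.] [ 21. -19.] [ 17. -24.]
57 12 [ 15. -28.] [ 20. -19.] [ 17. -24.]
63 13 [ 13. -28.] [ 19. -18.] [ 16. -23.]
69 27 [ 14. -28.] [ 27. -18.] [ 20. -23.]
93 1 [ 40. -32.] [ 40. -32.] [ 40. -32.]
99 18 [ 33. -42.] [ 44. -25.] [ 36. -33.]
105 29 [ 30. -42.] [ 42. -25.] [ 35. -33.]
111 24 [ 31. -41.] [ 43. -25.] [ 36. -34.]
117 29 [ 32. -40.] [ 43. -23.] [ 36. -31.]
123 27 [ 30. -42.] [ 49. -23.] [ 36. -32.]
129 5 [ 34. -42.] [ 36. -21.] [ 35. -33.]
tip px [322.42586286 251.56925965   1.        ] crop [369.70345143 146.27703858]
```

```bash
python3 - <<'E'
from g import *
im,d,W=cloud("side");p=get_state()["ee_pos"]
cv2.imwrite("pics/s2.png",cv2.resize(im[60:300,200:460,::-1],(780,600*12//10*1)[:2] if 0 else (650,600),interpolation=2))
dist=np.linalg.norm(W[...,:2]-p[:2],axis=-1)
for lo in range(90,300,8):
    q=W[(dist<120)&(W[...,2]>=lo)&(W[...,2]<lo+8)]
    if len(q):
        L=(q[:,:2]-C)@np.stack([u,v],1);print(lo,len(q),L.min(0).round(0),L.max(0).round(0))
E
```

```text
98 28 [ 31. -41.] [ 45. -24.]
106 31 [ 33. -42.] [ 44. -25.]
114 33 [ 32. -41.] [ 42. -22.]
122 40 [ 32. -42.] [ 49. -23.]
130 41 [ 31. -44.] [ 41. -21.]
138 53 [ 30. -46.] [ 41. -19.]
146 70 [ 31. -47.] [ 54. -17.]
154 14 [ 29. -47.] [ 50. -17.]
162 6 [ 10. -27.] [50. 53.]
170 113 [   4. -118.] [52. 55.]
178 334 [   3. -118.] [76. 54.]
186 396 [   2. -124.] [78. 61.]
194 254 [   3. -124.] [70. 61.]
202 516 [   4. -125.] [76. 64.]
210 1079 [   6. -126.] [83. 64.]
218 192 [ 17. -48.] [67. 18.]
226 144 [ 18. -48.] [62. 18.]
234 137 [ 18. -48.] [63. 18.]
242 144 [ 19. -48.] [59. 17.]
250 15 [ 10. -47.] [58. 14.]
258 140 [  4. -48.] [54. 17.]
266 304 [  4. -68.] [80. 19.]
274 270 [  3. -68.] [60.  6.]
282 144 [  9. -63.] [42.  1.]
290 67 [  5. -69.] [36.  7.]
298 214 [  1. -70.] [48.  8.]
```

View pics/s2.png

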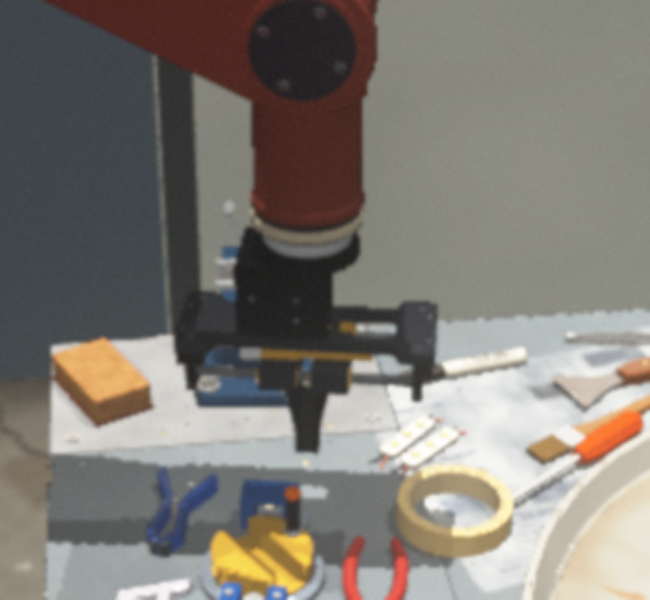

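Side view: the fingertip is at about (308,450) and the cap at (292,495). The tips measure z≈97 while the state implies 64, and the body height is off by the same 33 mm. I'll trust vision, descend partway and check again.

drive_tool(
  rows=[
    {"tx":-0.005,"ty":0.025,"tz":0,"rx":0,"ry":0,"rz":0,"gripper":1},
    {"tx":0,"ty":0,"tz":0,"rx":0,"ry":0,"rz":0,"gripper":1},
    {"tx":0,"ty":0,"tz":0,"rx":0,"ry":0,"rz":0,"gripper":1},
  ],
)

```text
time_s: 3.92
ee_pos: [512.4, -9.6, 64.1]
tcp_rot: [-1.555, 0.168, -0.19]
ft_force: [0.4, 0.6, 0.4]
opening: 0.005
```

```bash
cat >> g.py <<'E'
def fing(name="side"):
    im,d,W=cloud(name);p=get_state()["ee_pos"]
    D=W[...,:2]-p[:2];lu=D@u;lv=D@v
    dark=im.max(-1)<75
    m=(abs(lu)<18)&(abs(lv)<25)&(W[...,2]>p[2]-25)&(W[...,2]<p[2]+60)&dark&(lu<4)
    q=W[m];L=(q[:,:2]-C)@np.stack([u,v],1)
    print("ee",p.round(1),"loc",loc(p).round(1),"finger n",len(q),"zmin",np.percentile(q[:,2],[0,2,10]).round(1))
    k=q[:,2]<np.percentile(q[:,2],2)+25
    print("front u",np.percentile(L[k,0],[5,50]).round(1),"v",np.percentile(L[k,1],[1,50,99]).round(1))
    return im,W
E
python3 - <<'E'
from g import *
fing();plan(46,-27,20)
E
```

```text
ee [512.1  -9.5  63.9] loc [ 46.5 -30. ] finger n 188 zmin [76.  77.1 83.1]
front u [33.1 36.2] v [-38.5 -30.4 -22.6]
t 3.975 loc [ 46.5 -30. ] tip z 41.9 F [ 0.3 -0.1 -0. ]
tool xyz shift mm [-3.2 21.9 -0.7]
u,v in tool [-0.005  0.01   1.   ] [-1.    -0.013 -0.005]
turn deg [-0.5 -0.3  0.7]
```

drive_tool(
  rows=[
    {"tx":-0.001,"ty":0.008,"tz":0,"rx":0,"ry":0,"rz":0,"gripper":1},
    {"tx":0,"ty":0,"tz":0,"rx":0,"ry":0,"rz":0,"gripper":1},
  ],
)

```text
time_s: 4.22
ee_pos: [512.1, -9.4, 56.6]
tcp_rot: [-1.555, 0.167, -0.191]
ft_force: [-0.8, 0.8, -0.5]
opening: 0.007
```

drive_tool(
  rows=[
    {"tx":0,"ty":0.009,"tz":0,"rx":0,"ry":0,"rz":0,"gripper":1},
    {"tx":0,"ty":0.004,"tz":0,"rx":0,"ry":0,"rz":0,"gripper":1},
    {"tx":0,"ty":0,"tz":0,"rx":0,"ry":0,"rz":0,"gripper":1},
  ],
)

```text
time_s: 4.6
ee_pos: [512.3, -9.3, 42.6]
tcp_rot: [-1.555, 0.167, -0.191]
ft_force: [0.0, 0.1, 0.7]
opening: 0.0
```

```bash
python3 - <<'E'
from g import *
fing();plan(16,-27,20)
E
```

```text
ee [512.4  -9.3  42.8] loc [ 46.8 -30.2] finger n 166 zmin [57.8 59.4 65.1]
front u [34.2 36.5] v [-38.6 -32.3 -22.6]
t 4.65 loc [ 46.8 -30.2] tip z 20.8 F [-0.7 -0.4  0.4]
tool xyz shift mm [ -3.1   0.5 -30.8]
u,v in tool [-0.005  0.01   1.   ] [-1.    -0.015 -0.005]
turn deg [-0.6 -0.3  0.8]
```

drive_tool(
  rows=[
    {"tx":-0.003,"ty":0.002,"tz":-0.004,"rx":0,"ry":0,"rz":0,"gripper":1},
    {"tx":0,"ty":0,"tz":-0.005,"rx":0,"ry":0,"rz":0,"gripper":1},
    {"tx":0,"ty":0,"tz":-0.005,"rx":0,"ry":0,"rz":0,"gripper":1},
    {"tx":0,"ty":0,"tz":-0.005,"rx":0,"ry":0,"rz":0,"gripper":1},
    {"tx":0,"ty":0,"tz":-0.005,"rx":0,"ry":0,"rz":0,"gripper":1},
    {"tx":0,"ty":0,"tz":0,"rx":0,"ry":0,"rz":0,"gripper":1},
  ],
)

```text
time_s: 5.4
ee_pos: [508.0, -31.9, 42.4]
tcp_rot: [-1.551, 0.16, -0.199]
ft_force: [0.0, 1.1, 0.2]
opening: 0.006
```

```bash
cat >> g.py <<'E'
def cap(im,W):
    m=(cv2.inRange(cv2.cvtColor(im,cv2.COLOR_RGB2HSV),(5,150,70),(17,255,255))>0)&(W[...,2]>58)&(W[...,2]<80)
    q=W[m];L=(q[:,:2]-C)@np.stack([u,v],1);L=L[np.hypot(*L.T)<45]
    if len(L):
        c=L.mean(0);print("cap n",len(L),c.round(1),"r",np.hypot(*c).round(1),"value",round(np.arctan2(c[1],c[0])+np.pi/2,3))
    # slot direction from disc-top pixels (brass): minor inertia axis is blurred by peg; report slot edge fit
E
python3 - <<'E'
from g import *
im,W=fing();cap(im,W);plan(16,-27,20)
t=cloud("top");cap(t[0],t[2])
E
```

```text
ee [507.9 -31.8  42.4] loc [ 23.8 -30.8] finger n 167 zmin [35.7 53.8 61.2]
front u [ 7.  13.2] v [-39.7 -33.1 -22.8]
cap n 34 [  5.4 -31.8] r 32.2 value 0.168
t 5.45 loc [ 23.8 -30.8] tip z 20.4 F [ 0.2 -0.  -0.1]
tool xyz shift mm [-3.8  0.2 -7.8]
u,v in tool [-0.006  0.015  1.   ] [-1.    -0.024 -0.006]
turn deg [-0.9 -0.3  1.3]
```

drive_tool(
  rows=[
    {"tx":0,"ty":0,"tz":-0.004,"rx":0,"ry":0,"rz":0,"gripper":1},
    {"tx":0,"ty":0,"tz":-0.003,"rx":0,"ry":0,"rz":0,"gripper":1},
    {"tx":0,"ty":0,"tz":0,"rx":0,"ry":0,"rz":0,"gripper":1},
  ],
)

```text
time_s: 5.88
ee_pos: [507.0, -38.9, 42.7]
tcp_rot: [-1.551, 0.158, -0.2]
ft_force: [1.9, 0.7, 0.5]
opening: 0.005
```

```bash
python3 - <<'E'
from g import *
im,W=fing();cap(im,W)
E
```

```text
ee [507.  -38.8  42.6] loc [ 16.7 -31.4] finger n 167 zmin [37.3 57.8 65.3]
front u [0.7 5.9] v [-40.3 -31.2 -21.8]
cap n 34 [ -1.6 -32.5] r 32.5 value -0.049
```

drive_tool(
  rows=[
    {"tx":0,"ty":0,"tz":0.015,"rx":0,"ry":0,"rz":0,"gripper":1},
    {"tx":0,"ty":0,"tz":0.005,"rx":0,"ry":0,"rz":0,"gripper":1},
    {"tx":0,"ty":-0.05,"tz":0,"rx":0,"ry":0,"rz":0,"gripper":1},
    {"tx":0,"ty":-0.04,"tz":0,"rx":0,"ry":0,"rz":0,"gripper":1},
    {"tx":-0.01,"ty":0,"tz":-0.06,"rx":0,"ry":0,"rz":0,"gripper":1},
    {"tx":-0.01,"ty":0,"tz":-0.06,"rx":0,"ry":0,"rz":0,"gripper":1},
    {"tx":-0.01,"ty":0,"tz":-0.06,"rx":0,"ry":0,"rz":0,"gripper":1},
    {"tx":0,"ty":0,"tz":-0.06,"rx":0,"ry":0,"rz":0,"gripper":1},
  ],
)

```text
time_s: 6.92
ee_pos: [424.7, -245.4, 131.3]
tcp_rot: [-1.554, 0.15, -0.186]
ft_force: [0.8, 0.7, 1.0]
opening: 0.005
```

```bash
python3 - <<'E'
from g import *
plan(-255,0,65)
t=cloud("top");cap(t[0],t[2])
s=cloud("side");cap(s[0],s[2])
cv2.imwrite("pics/t3.png",cv2.resize(t[0][205:305,295:475,::-1],None,fx=4.4,fy=4.4,interpolation=2))
E
```

```text
t 6.925 loc [-202.9    3. ] tip z 109.3 F [0.8 0.7 1. ]
tool xyz shift mm [  1.6  43.8 -52.6]
u,v in tool [0.009 0.012 1.   ] [-1.    -0.021  0.009]
turn deg [-0.7  0.5  1.2]
cap n 16 [  1.  -31.4] r 31.4 value 0.033
```

View pics/t3.png

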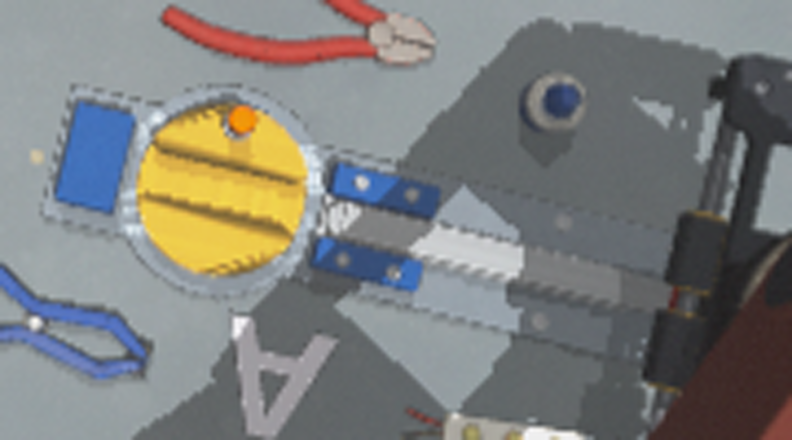

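Slot edges run (155,150)-(300,183), parallel to the bar, and the cap is at (242,120), which gives a value of about 0.03 rad. The disc is aligned. Next I'll go behind the head.

drive_tool(
  rows=[
    {"tx":0.002,"ty":0,"tz":-0.05,"rx":0,"ry":0.5,"rz":0,"gripper":1},
    {"tx":0,"ty":0,"tz":-0.006,"rx":0,"ry":0,"rz":0,"gripper":1},
    {"tx":0,"ty":0,"tz":0,"rx":0,"ry":0,"rz":0,"gripper":1},
    {"tx":0,"ty":0.04,"tz":0,"rx":0,"ry":0,"rz":0,"gripper":1},
    {"tx":0,"ty":0.02,"tz":0,"rx":0,"ry":0,"rz":0,"gripper":1},
    {"tx":0,"ty":0,"tz":0,"rx":0,"ry":0,"rz":0,"gripper":1},
  ],
)

```text
time_s: 7.78
ee_pos: [417.2, -298.2, 69.3]
tcp_rot: [-1.552, 0.16, -0.193]
ft_force: [0.5, -0.8, 0.6]
opening: 0.003
```

```bash
python3 - <<'E'
from g import *
plan(-256,0,-9);fing()
E
```

```text
t 7.775 loc [-256.1   -1.4] tip z 47.3 F [ 0.5 -0.8  0.6]
tool xyz shift mm [-2.5 56.3 -0.7]
u,v in tool [-0.002  0.013  1.   ] [-1.    -0.02  -0.002]
turn deg [-0.8 -0.1  1.1]
ee [ 417.6 -298.6   70.2] loc [-256.4   -1.9] finger n 276 zmin [81.3 83.5 88.5]
front u [-269.1 -266.9] v [-10.   -1.9   7.1]
```

drive_tool(
  rows=[
    {"tx":-0.002,"ty":0.03,"tz":0,"rx":0,"ry":0,"rz":0,"gripper":1},
    {"tx":0,"ty":0.02,"tz":0,"rx":0,"ry":0,"rz":0,"gripper":1},
    {"tx":0,"ty":0.003,"tz":0,"rx":0,"ry":0,"rz":0,"gripper":1},
    {"tx":0,"ty":0,"tz":0,"rx":0,"ry":0,"rz":0,"gripper":1},
  ],
)

```text
time_s: 8.32
ee_pos: [421.2, -297.9, 21.6]
tcp_rot: [-1.558, 0.151, -0.196]
ft_force: [-0.5, 0.4, 0.2]
opening: 0.006
```

```bash
python3 - <<'E'
from g import *
plan(-256,0,-9);im,W=fing()
cv2.imwrite("pics/s4.png",cv2.resize(im[235:415,210:380,::-1],None,fx=3.3,fy=3.3,interpolation=2))
E
```

```text
t 8.325 loc [-254.9   -5.2] tip z -0.4 F [-0.5  0.4  0.2]
tool xyz shift mm [-5.4  8.4 -1.2]
u,v in tool [0.002 0.009 1.   ] [-1.    -0.028  0.002]
turn deg [-0.5  0.1  1.6]
ee [ 421.3 -298.1   21.8] loc [-255.    -5.3] finger n 233 zmin [33.7 35.4 39.9]
front u [-267.1 -265. ] v [-13.7  -4.9   4. ]
```

View pics/s4.png

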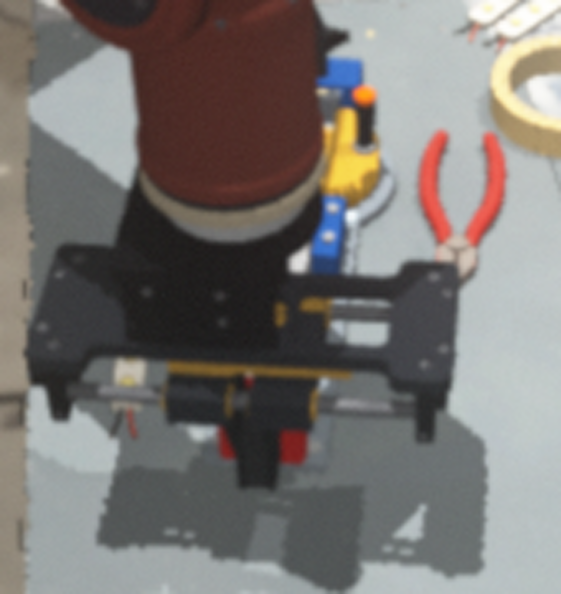

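drive_tool(
  rows=[
    {"tx":-0.005,"ty":0.006,"tz":0,"rx":0,"ry":0,"rz":0,"gripper":1},
    {"tx":0,"ty":0,"tz":0,"rx":0,"ry":0,"rz":0,"gripper":1},
    {"tx":0,"ty":0,"tz":0.008,"rx":0,"ry":0,"rz":0,"gripper":1},
    {"tx":0,"ty":0,"tz":0.008,"rx":0,"ry":0,"rz":0,"gripper":1},
    {"tx":0,"ty":0,"tz":0.008,"rx":0,"ry":0,"rz":0,"gripper":1},
    {"tx":0,"ty":0,"tz":0.008,"rx":0,"ry":0,"rz":0,"gripper":1},
  ],
)

```text
time_s: 9.12
ee_pos: [424.6, -265.4, 17.7]
tcp_rot: [-1.561, 0.149, -0.199]
ft_force: [-0.3, -1.0, -1.8]
opening: 0.007
```

```bash
python3 - <<'E'
from g import *
plan(-135,0,-7)
E
```

```text
t 9.125 loc [-222.4   -1.3] tip z -4.3 F [-0.3 -1.  -1.8]
tool xyz shift mm [-1.3  3.2 87.4]
u,v in tool [0.001 0.006 1.   ] [-1.    -0.031  0.001]
turn deg [-0.4  0.1  1.8]
```

Contact was made with about 2 N and the bar is moving. I'll carry on.

drive_tool(
  rows=[
    {"tx":-0.001,"ty":0,"tz":0.009,"rx":0,"ry":0,"rz":0,"gripper":1},
    {"tx":0,"ty":0,"tz":0.009,"rx":0,"ry":0,"rz":0,"gripper":1},
    {"tx":0,"ty":0,"tz":0.009,"rx":0,"ry":0,"rz":0,"gripper":1},
    {"tx":0,"ty":0,"tz":0.009,"rx":0,"ry":0,"rz":0,"gripper":1},
    {"tx":0,"ty":0,"tz":0.009,"rx":0,"ry":0,"rz":0,"gripper":1},
  ],
)

```text
time_s: 9.75
ee_pos: [434.1, -217.8, 17.8]
tcp_rot: [-1.561, 0.149, -0.199]
ft_force: [0.7, -1.1, -0.7]
opening: 0.003
```

```bash
python3 - <<'E'
from g import *
plan(-135,0,-7)
s=cloud("side");im,W=s[0],s[2]
m=(cv2.inRange(cv2.cvtColor(im,cv2.COLOR_RGB2HSV),(0,150,60),(6,255,255))>0)&(W[...,2]>20)&(W[...,2]<62)
q=W[m];L=(q[:,:2]-C)@np.stack([u,v],1);L=L[(abs(L[:,1])<30)&(L[:,0]<0)];print(len(L),np.median(L,0),L.min(0),L.max(0))
E
```

```text
t 9.75 loc [-173.9    0. ] tip z -4.2 F [ 0.7 -1.1 -0.7]
tool xyz shift mm [-0.   3.  38.9]
u,v in tool [0.002 0.006 1.   ] [-1.    -0.031  0.002]
turn deg [-0.4  0.1  1.8]
140 [-163.1081651   -14.33766702] [-187.18523495  -21.90724103] [-159.87989173   19.41588322]
```

drive_tool(
  rows=[
    {"tx":0,"ty":0,"tz":0.009,"rx":0,"ry":0,"rz":0,"gripper":1},
    {"tx":0,"ty":0,"tz":0.009,"rx":0,"ry":0,"rz":0,"gripper":1},
    {"tx":0,"ty":0,"tz":0.009,"rx":0,"ry":0,"rz":0,"gripper":1},
    {"tx":0,"ty":0,"tz":0.007,"rx":0,"ry":0,"rz":0,"gripper":1},
    {"tx":0,"ty":0,"tz":0.003,"rx":0,"ry":0,"rz":0,"gripper":1},
  ],
)

```text
time_s: 10.42
ee_pos: [443.1, -178.5, 18.3]
tcp_rot: [-1.561, 0.149, -0.198]
ft_force: [-0.6, -2.5, 0.0]
opening: 0.004
```

drive_tool(
  rows=[
    {"tx":0,"ty":0,"tz":0.003,"rx":0,"ry":0,"rz":0,"gripper":1},
    {"tx":0,"ty":0,"tz":0.003,"rx":0,"ry":0,"rz":0,"gripper":1},
  ],
)

```text
time_s: 10.68
ee_pos: [444.4, -172.3, 18.3]
tcp_rot: [-1.561, 0.149, -0.198]
ft_force: [0.2, -1.2, 0.5]
opening: 0.005
```

```bash
python3 - <<'E'
from g import *
plan(-126.5,0,-7)
E
```

```text
t 10.675 loc [-127.3   -0. ] tip z -3.7 F [ 0.2 -1.2  0.5]
tool xyz shift mm [-0.1  3.3  0.7]
u,v in tool [0.002 0.006 1.   ] [-1.    -0.031  0.002]
turn deg [-0.4  0.1  1.8]
```

drive_tool(
  rows=[
    {"tx":0,"ty":0,"tz":0.002,"rx":0,"ry":0,"rz":0,"gripper":1},
    {"tx":0,"ty":0,"tz":0.001,"rx":0,"ry":0,"rz":0,"gripper":1},
  ],
)

```text
time_s: 10.92
ee_pos: [444.5, -172.1, 18.3]
tcp_rot: [-1.566, 0.148, -0.197]
ft_force: [-1.8, -5.2, -1.7]
opening: 0.008
```

drive_tool(
  rows=[
    {"tx":0,"ty":0,"tz":0.002,"rx":0,"ry":0,"rz":0,"gripper":1},
    {"tx":0,"ty":0,"tz":0.001,"rx":0,"ry":0,"rz":0,"gripper":1},
  ],
)

```text
time_s: 11.18
ee_pos: [444.5, -172.2, 18.4]
tcp_rot: [-1.572, 0.149, -0.197]
ft_force: [-0.4, -3.6, -1.0]
opening: 0.001
```

drive_tool(
  rows=[
    {"tx":0,"ty":0,"tz":0.006,"rx":0,"ry":0,"rz":0,"gripper":1},
    {"tx":0,"ty":0,"tz":0.006,"rx":0,"ry":0,"rz":0,"gripper":1},
  ],
)

```text
time_s: 11.42
ee_pos: [444.5, -172.5, 18.7]
tcp_rot: [-1.594, 0.147, -0.192]
ft_force: [-10.2, -31.0, -7.7]
opening: 0.007
```

drive_tool(
  rows=[
    {"tx":0,"ty":0,"tz":-0.012,"rx":0,"ry":0,"rz":0,"gripper":1},
    {"tx":0,"ty":0,"tz":-0.025,"rx":0,"ry":0,"rz":0,"gripper":1},
    {"tx":0,"ty":0,"tz":0,"rx":0,"ry":0,"rz":0,"gripper":1},
    {"tx":0,"ty":-0.05,"tz":0,"rx":0,"ry":0,"rz":0,"gripper":1},
    {"tx":0,"ty":-0.06,"tz":0,"rx":0,"ry":0,"rz":0,"gripper":1},
    {"tx":0,"ty":-0.05,"tz":-0.05,"rx":0,"ry":0,"rz":0,"gripper":1},
    {"tx":0,"ty":0,"tz":-0.06,"rx":0,"ry":0,"rz":0,"gripper":1},
    {"tx":0,"ty":0,"tz":-0.06,"rx":0,"ry":0,"rz":0,"gripper":1},
  ],
)

```text
time_s: 12.42
ee_pos: [398.0, -361.9, 182.0]
tcp_rot: [-1.588, 0.144, -0.187]
ft_force: [0.3, -0.2, 0.3]
opening: 0.005
```

drive_tool(
  rows=[
    {"tx":0,"ty":0,"tz":-0.06,"rx":0,"ry":0,"rz":0,"gripper":1},
    {"tx":0,"ty":0,"tz":-0.06,"rx":0,"ry":0,"rz":0,"gripper":1},
    {"tx":0,"ty":0,"tz":0,"rx":0,"ry":0,"rz":0,"gripper":1},
    {"tx":0,"ty":0,"tz":0,"rx":0,"ry":0,"rz":0,"gripper":1},
  ],
)

```text
time_s: 12.92
ee_pos: [373.0, -482.7, 183.9]
tcp_rot: [-1.584, 0.144, -0.191]
ft_force: [-0.1, -0.5, -1.1]
opening: 0.005
```

```bash
python3 - <<'E'
from g import *
s=get_state();print(s["time_s"],s["ee_pos"],loc(s["ee_pos"]))
t=cloud("top");cap(t[0],t[2]);im,W=t[0],t[2]
m=(cv2.inRange(cv2.cvtColor(im,cv2.COLOR_RGB2HSV),(0,150,60),(6,255,255))>0)&(W[...,2]>48)&(W[...,2]<64)
q=W[m];L=(q[:,:2]-C)@np.stack([u,v],1);L=L[(abs(L[:,1])<30)&(L[:,0]<0)];print(len(L),L.mean(0),L.min(0),L.max(0))
cv2.imwrite("pics/t5.png",cv2.resize(t[0][205:305,295:475,::-1],None,fx=4.4,fy=4.4,interpolation=2))
E
```

```text
12.925 [ 373.01182453 -482.66099133  183.8785915 ] [-445.72796582    0.85916511]
cap n 32 [  0.5 -30.7] r 30.7 value 0.016
176 [-106.75325392    1.20573138] [-115.76530966  -19.43619455] [-98.65905486  21.92676486]
```

View pics/t5.png

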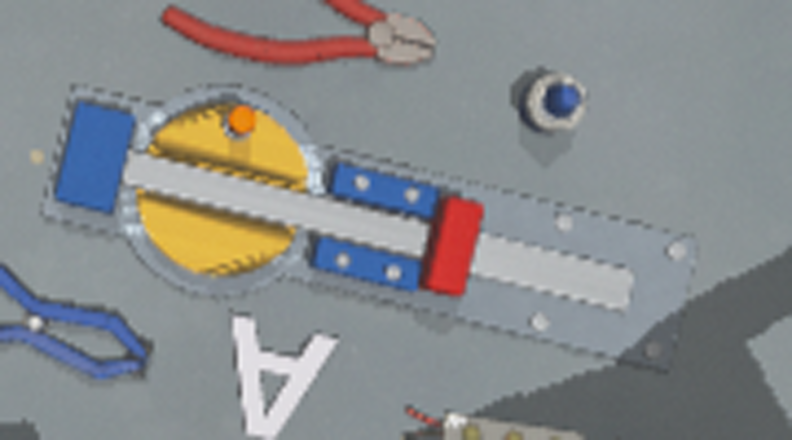

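The picture shows the head at (455,245) against the guide, the bar through the slot and into the keeper at (125,165), and the bystanders where they were. The arm is well clear, so I'll hand in.

```bash
python3 -c "
from station import *
print(job_done())"
```

```text
the job is handed in; nothing more can be done
None
```

The shaft is locked: I turned the disc into line with the bar, then pushed the red head until the bar was home. I handed the job in with about 13 s used.

**Last checks**
- **Disc:** about 0.02 rad from in line, measured from the peg cap.
- **Head:** its centre is at x ≈ -107 mm in the fixture's frame, which is the home position. It stopped firmly against the guide at about 33 N.
- **Bar:** in the last top picture it runs through the slot and into the keeper.
- **Bystanders:** the bottle, cutters, letter A and clamp, and the part of the LED module in view, look unmoved. I did not check the sanding block or tape roll at the end.
- **Arm:** well clear at the end, with about 1 N read on the wrist.

**Disagreement:** the cameras showed the fingertips about 34 mm higher than the reported pose and `tcp_to_tips` imply. I worked from the camera heights. At those depths nothing was touched where the reported figures would have meant a collision.

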